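Scrape the board clean and line the scraper up over the cheese

ROBOT

A 6-joint arm with a two-finger parallel gripper is mounted at the origin on the work surface. World frame = base frame: x ahead of the robot, y to its left, z up, the work surface at z = 0. Lengths are in mm, angles in rad, forces in N, time in s.
With the tool pointing down it reaches from about 350 to 775 mm from the base axis. Payload 5.5 kg.
Tool frame: the origin (TCP) lies on the centre line of the jaws, within the pads' length; the fingertips stand 17 mm ahead of it and the grasp point (between the pads) lies 2 mm behind it; z points along the fingers, y is the line along which they close (so a half turn about z gives the same grasp; the last joint's range is limited). The gripper opens to 85 mm and grips with 20 to 120 N. Pads are 22 mm wide; open, the fingers measure 114 mm over their backs; the gripper's body (76 mm by 85 mm) begins 54 mm behind the grasp point. The pads swing forward as they close: fully open they stand 13 mm farther back than shut.
Start: joints at [-0.14, 0.313, 0.046, 1.304, 0, 1.431], TCP at [575.039, -0.015, 248.323] pointing down, gripper open.
Joint ranges: [-2.76, 2.76], [-0.86, 1.69], [-1.03, 1.26], [-2.2, 2.34], [-1.47, 1.5], [-3.14, 3.14]. Speed limits (rad/s): [2.57, 2.57, 3.14, 3.14, 3.14, 3.14].

INTERFACE

Orientations are given as a rotation vector (axis times angle).
In Python, from rig import sense, eyes, job gives the robot as it stands. The module is installed in compiled form; this text tells all that it offers.
- The arm moves only by the tool arm_command, never from a script. Its argument "plan" is a list of rows, each a list of 3 entries, a list of its own where there are three numbers: the shift along the tool's x, y, z in mm, then the turn, a rotation vector about the tool's x, y, z in rad, then the gripper's target within -1 to 1 (shut at 1, half-way at 0, fully open at -1). A call has 1 to 10 rows; each row is the pose to reach, as a shift and turn from the pose commanded when the call began, along the tool's axes at that moment; what a row does not reach only later rows make up. A row lasts 1/12 s, in which the tool goes at most 41.7 mm and 7.16 degrees, less where a joint would pass 70% of its speed; a pose out of reach is approached as far as the arm can. A call with a gripper value outside its range is refused whole. The fingers move at their own pace and stop on an object; "newtons" is the grip in N (left out, the last holds). Time passes only in rows, so rows that repeat a pose let the fingers close. It gives the time, the measured TCP pose, the force, the opening and the grip force at its end, in the units of the state.
- sense(): the state, without advancing time (a new reading comes with each control period).
- eyes.capture(name): name is "scene" or "side" or "wrist"; returns the picture (384x512x3 uint8, blue, green, red); there is no depth.
- eyes.calibration(name): a dict with "mtx" (3x3 intrinsics, pixels), "R" (3x3) and "t" (3): a world point X has camera coordinates R X + t; the wrist camera has in their place "T_tool_cam" (4x4, takes a point from camera to tool coordinates, whose origin is the TCP and whose axes are the flange's). Camera axes: x right, y down, z forward; pixel columns grow to the right and rows downward; lengths in mm; the calibration is good to about 2 mm. A picture is of the moment at which its call begins: read the wrist's pose just before it. calibration takes no time and is no camera call.
- job.finish_job(): hands the job in; it is judged then, once.
The state is a dict: "clock": time; "qpos": joint angles; "joint_velocities": joint speeds; "joint_efforts": joint torques, N m; "tool_pos": TCP position; "tool_rot": TCP orientation; "contact_force": force on the tool from outside, world axes, zero at the start; "wrist_torque": the same for the moment, N m; "gripper_width": opening from 0.0 (shut) to 1.0 (fully open); "grasp_force": force on a finger pad.
Only numpy, scipy, OpenCV 4.12 (cv2) and the standard library are available. Lean on these libraries where they do the work, as an engineer would, in place of code of your own. Each camera call takes 0.05 s, during which the arm holds its last target. There are 200 camera calls.

TASK

Take the bench scraper out of its stand and, with its blade, push the three cheese offcuts off the green cutting board into the steel catch tray. Then carry the scraper across to the cheese block, leaving the groceries in between as they stand, and line the blade up over the seam between the orange and the pale cheese, level, centred on the seam, about a centimetre above it and never touching the cheese. Finish there, still holding the scraper steady above the block, ready for the cut; do not touch the offcuts with the gripper and do not put the scraper down.

Things in the scene. Friction and masses are not known exactly. Their poses are not given: they have to be found in the camera images.
- scraper: bench scraper standing upright in the stand, 0.14 to 0.28 kg: flat steel blade 150 mm wide (along its x), 4 mm thick (y), 75 mm high; along its top a red bar handle 130 mm long (x), 24 mm thick (y), from 72 to 104 mm above the blade's lower edge. Origin at the middle of the lower edge; z up. Both faces are alike, so either way round is the same
- blade (a point): middle of the scraper blade's lower edge (the scraper's origin)
- stand: fixed grey slotted stand that holds the scraper, 170 (x) x 50 (y) x 45 mm high; its slot runs along its x, is 156 mm long and 8 mm wide, and its floor, on which the blade rests, is 10 mm above the table, so the scraper lifts straight up out of 35 mm of slot. Origin at the centre of its underside
- board: fixed green cutting board 200 (x) x 180 (y) x 30 mm high, a steel catch tray joined to its +x side (away from the robot). Origin at the centre of the green board's underside; top at z = 30 mm; the board ends and the tray begins at x = 100 mm. At the start the offcuts lie wholly within x = -54 to 96 mm and y = -69 to 69 mm
- tray (a point): centre of the catch tray's floor, 4 mm above the table, 155 mm from the board's origin along the board's x; axes as the board. The tray measures 110 (x) x 180 (y) mm outside, walls 5 mm thick, rim 24 mm high, and butts against the board's edge, 6 mm lower than its top
- offcut1: a loose piece of hard cheese, 28 x 20 x 16 mm, 11 to 18 g, lying on the green board at the start; origin at the centre of its underside
- offcut2: a loose piece of hard cheese, 28 x 20 x 16 mm, 11 to 18 g, lying on the green board at the start; origin at the centre of its underside
- offcut3: a loose piece of hard cheese, 28 x 20 x 16 mm, 11 to 18 g, lying on the green board at the start; origin at the centre of its underside
- cheese: loose cheese block, 0.4 kg, 90 mm (x) x 85 mm (y) x 50 mm high, lying on a small flat green board 150 x 150 x 12 mm. It is made of two cheeses side by side: an orange one 50 mm thick on its +y side and a pale one 35 mm thick on its -y side; their straight seam shows on top and runs along x. Origin at the centre of its underside; z up
- seam (a point): middle of the seam between the orange and the pale cheese, on the top face of the block; axes as the cheese block: x along the seam, z up
- carton: blue carton with an orange band, 65 x 45 x 120 mm high, standing between the cutting board and the cheese; origin at the centre of its underside
- jar: amber jar with a red cap, 66 mm across and 100 mm high, standing in the same row; origin at the centre of its underside
- can: metal can with a green label, 66 mm across and 110 mm high, standing in the same row; origin at the centre of its underside
Mind the look-alikes: they are no part of the job. Leave any blue or red look-alike of the offcut3 alone.

How it is judged (in metres and radians):
On the way:
1. the three offcuts have been scraped into the catch tray and the scraper is in the gripper (x of offcut1 in the frame of board between 0.1 and 0.21 m and y of offcut1 in the frame of board between -0.09 and 0.09 m and z of each of offcut1, offcut2, offcut3 in the frame of board below 0.035 m and x of offcut2 in the frame of board between 0.1 and 0.21 m and y of offcut2 in the frame of board between -0.09 and 0.09 m and x of offcut3 in the frame of board between 0.1 and 0.21 m and y of offcut3 in the frame of board between -0.09 and 0.09 m and contact force between scraper and the fingers above 1 N), for 0.2 s.
At the end, for the whole second after the job is handed in: Scraper held still, blade edge 3 to 22 mm above the cheese, within 8 mm of the seam sideways and 25 mm lengthways, in line and upright within 0.12 rad, not touching; all offcuts in the tray; cheese moved under 8 mm, carton, jar and can under 15 mm (all of step 1 and z of blade in the frame of seam between 0.003 and 0.022 m and y of blade in the frame of seam between -0.008 and 0.008 m and x of blade in the frame of seam between -0.025 and 0.025 m and angle between the x axis of scraper and the x axis of cheese, either way round below 0.12 rad and angle between scraper's own z axis and vertical below 0.12 rad and linear speed of scraper below 0.02 m/s and contact force between scraper and cheese below 0.1 N and distance of each of carton, jar, can from where it was at the start of the episode below 0.015 m and distance of cheese from where it was at the start of the episode below 0.008 m); the arm keeps its last pose, push and grip.
It fails at once if an offcut is touched by the gripper or the arm instead of the scraper (contact force between any of offcut1, offcut2, offcut3 and the fingers above 0.3 N or contact force between any of offcut1, offcut2, offcut3 and the arm above 0.3 N).
It fails at once if one of the groceries in between is pushed more than 15 mm or tipped (distance of any of carton, jar, can from where it was at the start of the episode above 0.015 m or angle between any of carton, jar, can's own z axis and vertical above 0.25 rad).
It fails at once if the cheese block is touched by the scraper or pushed (contact force between scraper and cheese above 0.3 N or distance of cheese from where it was at the start of the episode above 0.008 m).
It also fails if it takes over 51 s, if anything falls off the work surface, if the arm or the gripper's body presses on something with over 40 N, if the wrist force passes 120 N, or if a joint passes its speed limit or range.

## Working session

There is one attempt and no reset: what is moved stays moved. The work goes in short steps, Python scripts to look and compute and a tool call to move; the robot and the scene stay as the last step left them, time stands still between calls to the robot, and variables do not carry over. Pictures are saved under pics/ and viewed, at most 10 in all, crops included, and the job is handed in when it is done.

Besides the shell and the picture viewer there is one more tool, called after "Emit:" as a command line: name --argument value ..., lists and objects as JSON in quotes. arm_command: Moves the arm, as the interface text tells. Its arguments: {"type":"object","properties":{"plan":{"type":"array","items":{"type":"array"}},"newtons":{"type":"number"}},"required":["plan"]}

```bash
mkdir -p pics; cat > h.py <<'E'
from rig import sense, eyes, job
import numpy as np, cv2
from scipy.spatial.transform import Rotation as Ro
def cal(n,s=None):
    c=eyes.calibration(n); K=np.array(c["mtx"])
    if n!="wrist": return K,np.array(c["R"]),np.array(c["t"]).ravel()
    T=np.array(c["T_tool_cam"]); s=s or sense()
    Rt=Ro.from_rotvec(s["tool_rot"]).as_matrix()
    Rc=Rt@T[:3,:3]; o=Rt@T[:3,3]+np.array(s["tool_pos"])
    return K,Rc.T,-Rc.T@o
def ray(C,uv):
    K,R,t=C; d=R.T@np.linalg.solve(K,[uv[0],uv[1],1.]); return -R.T@t,d
def onz(C,uv,z):
    o,d=ray(C,uv); return o+d*(z-o[2])/d[2]
def proj(C,X):
    K,R,t=C; p=K@(R@np.array(X,float)+t); return p[:2]/p[2]
E
python3 - <<'E'
from h import *
s=sense(); print({k:np.round(v,3).tolist() for k,v in s.items()})
for n in("scene","side","wrist"):
    im=eyes.capture(n); cv2.imwrite(f"pics/{n}0.png",im)
    C=cal(n,s); print(n,np.round(-C[1].T@C[2]),np.round(C[1][2],2))
a=cv2.imread("pics/scene0.png");cv2.imwrite("pics/scene0b.png",cv2.resize(a,(800,600)))
a=cv2.imread("pics/side0.png");cv2.imwrite("pics/side0b.png",cv2.resize(a,(800,600)))
E
```

```text
{'clock': 0.0, 'qpos': [-0.14, 0.314, 0.045, 1.304, 0.0, 1.431], 'joint_velocities': [0.001, -0.001, -0.001, 0.001, -0.001, -0.0], 'joint_efforts': [-0.003, -48.063, 29.853, 0.02, -0.0, -0.0], 'tool_pos': [574.537, 0.066, 247.407], 'tool_rot': [-2.22, -2.22, 0.002], 'contact_force': [-0.057, -0.73, -0.797], 'wrist_torque': [0.049, 0.033, 0.028], 'grasp_force': 0.0, 'gripper_width': 1.0}
scene [1124. -473.  666.] [-0.55  0.54 -0.63]
side [211. 448. 730.] [ 0.43 -0.5  -0.75]
wrist [575.  70. 373.] [-0.   -0.28 -0.96]
```

View pics/scene0b.png

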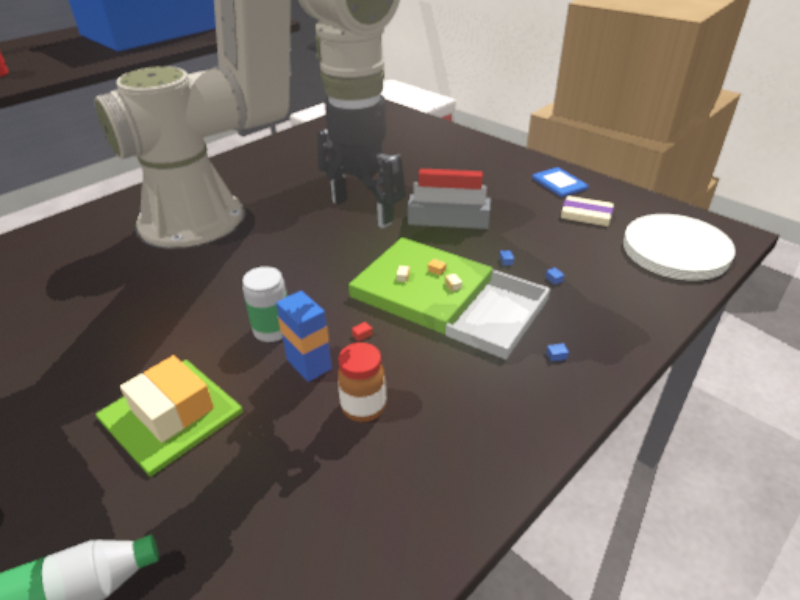

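View pics/side0b.png

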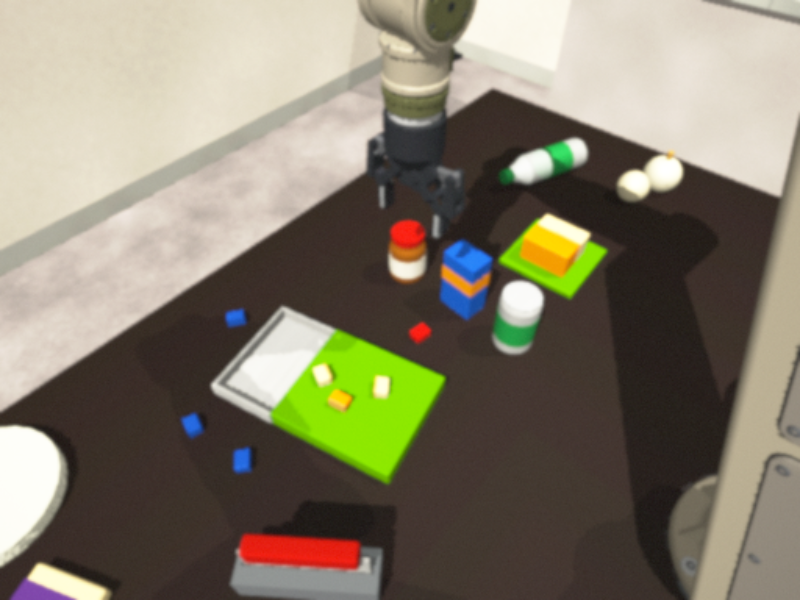

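The scene view shows the scraper and stand at (450,195), the green board at (420,282) with the tray to its right at (500,312), and the can, carton and jar at (265,303), (303,335) and (361,382). The cheese is at (167,398). The side view shows the same things, with the red handle at (300,551), the board at (360,400) and the cheese at (555,245).

```bash
cat > m.py <<'E'
from h import *
def comps(n,lo,hi,im=None,amin=30):
    im=cv2.imread(f"pics/{n}.png") if im is None else im
    hsv=cv2.cvtColor(im,cv2.COLOR_BGR2HSV); m=cv2.inRange(hsv,lo,hi)
    N,l,st,c=cv2.connectedComponentsWithStats(m)
    return [(st[i,4],c[i],(l==i).astype(np.uint8)) for i in range(1,N) if st[i,4]>amin]
def rect(C,mask,z):
    cs,_=cv2.findContours(mask,cv2.RETR_EXTERNAL,cv2.CHAIN_APPROX_NONE)
    c=max(cs,key=len)[:,0]
    P=np.array([onz(C,p,z)[:2] for p in c],np.float32)
    r=cv2.minAreaRect(P); return [np.round(x,1).tolist() for x in r]
E
python3 - <<'E'
from m import *
for n in("scene","side"):
    C=cal(n); im=cv2.imread(f"pics/{n}0.png"); hsv=cv2.cvtColor(im,cv2.COLOR_BGR2HSV)
    for nm,lo,hi,z in(("red",(0,180,90),(6,255,255),98),("greentop",(35,150,180),(50,255,255),30),("blue",(100,150,60),(125,255,255),60),("orange",(8,120,150),(24,255,255),62),("pale",(18,25,180),(32,120,255),62),("canlabel",(55,80,50),(85,255,255),40)):
        for a,c,m in comps(n+"0",lo,hi):
            print(n,nm,a,np.round(c*1.5625),"rect@z",z,rect(C,m,z),"z0",np.round(onz(C,c,0)[:2]))
    print([ (p,hsv[int(p[1]/1.5625),int(p[0]/1.5625)].tolist()) for p in ([(420,270),(400,305),(450,178),(450,185)] if n=="scene" else [(380,420),(330,448),(300,545),(300,562)])])
E
```

```text
scene red 36 [ 2. 67.] rect@z 98 [[-1101.5, 11.1], [17.0, 203.0], 72.3] z0 [-1457.    82.]
scene greentop 924 [391. 269.] rect@z 30 [[512.8, 155.3], [139.0, 178.5], 12.5] z0 [458. 166.]
scene greentop 755 [196. 423.] rect@z 30 [[499.2, -315.6], [143.5, 144.2], 2.2] z0 [ 520. -293.]
scene greentop 204 [113. 412.] rect@z 30 [[447.8, -369.5], [37.2, 40.4], 2.0] z0 [ 414. -367.]
scene blue 2291 [140.  20.] rect@z 60 [[-1504.4, 699.2], [566.4, 928.5], 71.6] z0 [-1702.   737.]
scene blue 139 [559. 183.] rect@z 60 [[551.0, 586.2], [71.8, 99.7], 74.2] z0 [502. 680.]
scene blue 447 [298. 310.] rect@z 60 [[494.5, -73.3], [60.5, 98.5], 83.0] z0 [425. -34.]
scene blue 176 [298. 360.] rect@z 60 [[574.2, -141.1], [23.7, 94.8], 78.3] z0 [ 525. -112.]
scene orange 76 [436. 266.] rect@z 62 [[571.1, 167.0], [30.4, 33.0], 12.5] z0 [514. 232.]
scene orange 244 [305. 338.] rect@z 62 [[534.4, -98.3], [55.5, 87.0], 83.7] z0 [492. -71.]
scene orange 996 [181. 388.] rect@z 62 [[503.6, -291.0], [55.0, 137.4], 85.8] z0 [ 443. -273.]
scene pale 703 [664.   7.] rect@z 62 [[48.9, 2102.9], [661.0, 328.1], 40.1] z0
[... 3669 characters left out ...]
0.2, 34.2], 62.7] z0 [623. 162.]
side pale 106 [381. 386.] rect@z 62 [[508.6, 143.9], [18.1, 31.9], 41.5] z0 [536. 116.]
side pale 207 [ 29. 523.] rect@z 62 [[734.3, 538.2], [45.0, 171.3], 50.5] z0 [748. 576.]
side pale 572 [ 66. 583.] rect@z 62 [[603.6, 568.1], [95.9, 17.9], 23.2] z0 [641. 580.]
side canlabel 273 [560. 157.] rect@z 40 [[613.2, -561.2], [59.4, 140.2], 37.7] z0 [ 638. -624.]
side canlabel 82 [505. 176.] rect@z 40 [[669.0, -430.8], [29.8, 57.6], 33.7] z0 [ 694. -479.]
side canlabel 355 [513. 332.] rect@z 40 [[425.1, -83.0], [70.1, 60.5], 23.2] z0 [ 437. -111.]
[((380, 420), [42, 255, 232]), ((330, 448), [42, 255, 199]), ((300, 545), [2, 233, 231]), ((300, 562), [1, 231, 216])]
```

Emit:
arm_command --plan '[[[376,-151,38],[0,0,-2.217],-1],[[376,-151,38],[0,0,-2.217],-1],[[376,-151,38],[0,0,-2.217],-1],[[376,-151,38],[0,0,-2.217],-1],[[376,-151,38],[0,0,-2.217],-1],[[376,-151,38],[0,0,-2.217],-1],[[376,-151,38],[0,0,-2.217],-1],[[376,-151,38],[0,0,-2.217],-1],[[376,-151,38],[0,0,-2.217],-1],[[376,-151,38],[0,0,-2.217],-1]]'

```text
clock: 0.98
tool_pos: [422.2, 378.4, 209.8]
tool_rot: [-0.49, -3.103, -0.0]
contact_force: [1.3, -0.5, -0.6]
gripper_width: 1.001
grasp_force: 0.0
```

```bash
cat >> h.py <<'E'
def go(x,y,z,yaw,s=None):
    "tool-frame shift/turn from the measured pose to TCP x,y,z, pointing straight down, tool x at yaw deg"
    s=s or sense(); R=Ro.from_rotvec(s["tool_rot"])
    T=Ro.from_euler("z",yaw,degrees=True)*Ro.from_euler("x",180,degrees=True)
    print("shift",np.round(R.inv().apply(np.array([x,y,z])-s["tool_pos"]),1),"turn",np.round((R.inv()*T).as_rotvec(),3),
      "| t",s["clock"],"pos",np.round(s["tool_pos"],1),"yaw",np.round((R*Ro.from_euler("x",180,degrees=True)).as_euler("ZYX",degrees=True),2),"q",np.round(s["qpos"],2),"F",np.round(s["contact_force"],1),"w",round(s["gripper_width"],3),"g",round(s["grasp_force"],1))
E
python3 -c "
from h import *
go(424,376,210,217)"
```

```text
shift [-2.5 -1.7 -0.2] turn [ 0.    -0.001 -0.959] | t 0.9833 pos [422.2 378.4 209.8] yaw [ 1.6206e+02 -4.0000e-02  0.0000e+00] q [ 0.59  0.31 -0.05  1.21  0.    0.9 ] F [ 1.3 -0.5 -0.6] w 1.001 g 0.0
```

Emit:
arm_command --plan '[[[-2,-2,0],[0,0,-0.959],-1],[[-2,-2,0],[0,0,-0.959],-1],[[-2,-2,0],[0,0,-0.959],-1],[[-2,-2,0],[0,0,-0.959],-1],[[-2,-2,0],[0,0,-0.959],-1],[[-2,-2,0],[0,0,-0.959],-1],[[-2,-2,0],[0,0,-0.959],-1],[[-2,-2,0],[0,0,-0.959],-1],[[-2,-2,0],[0,0,-0.959],-1],[[-2,-2,0],[0,0,-0.959],-1]]'

```text
clock: 1.82
tool_pos: [425.2, 373.4, 210.0]
tool_rot: [0.982, -2.984, 0.0]
contact_force: [0.1, -0.1, -0.3]
gripper_width: 1.002
grasp_force: 0.0
```

```bash
python3 -c "
from m import *
s=sense(); go(424,376,210,217,s); im=eyes.capture('wrist'); cv2.imwrite('pics/w1.png',im); C=cal('wrist',s)
for a,c,m in comps('w1',(0,150,60),(8,255,255),amin=200): print(a,c,rect(C,m,114),rect(C,m,98))
C=cal('side'); im=eyes.capture('side'); cv2.imwrite('pics/s1.png',im)
for n in ['scene','side']:
  print(n,np.round(proj(cal(n),(424,376,114))))
"
```

```text
shift [-0.6  2.8  0. ] turn [-0.    -0.001 -0.01 ] | t 1.8167 pos [425.2 373.4 210. ] yaw [-1.4358e+02 -3.0000e-02  0.0000e+00] q [ 0.58  0.31 -0.05  1.21 -0.   -0.06] F [ 0.1 -0.1 -0.3] w 1.002 g 0.0
5377 [266.3721406  192.61056351] [[416.4, 378.9], [127.8, 24.1], 36.7] [[419.8, 382.3], [137.0, 25.8], 36.7]
scene [289. 110.]
side [189. 346.]
```

View pics/w1.png

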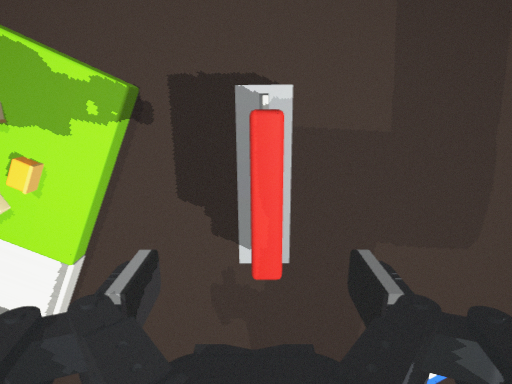

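The wrist picture shows the red handle from (267,110) to (267,280) lying in the stand. It measures 128 x 24 mm, centred at (416,379) at an angle of 36.7°.

```bash
python3 -c "
from m import *
go(416.5,379,96,216.7)"
```

```text
shift [  3.6   9.7 114.1] turn [-0.    -0.    -0.004] | t 1.9167 pos [425.2 373.4 210.1] yaw [-1.4356e+02 -2.0000e-02  0.0000e+00] q [ 0.58  0.31 -0.05  1.21 -0.   -0.06] F [-0.3 -0.   0.5] w 1.0 g 0.0
```

Emit:
arm_command --plan '[[[4,10,20],[0,0,-0.004],-1],[[4,10,40],[0,0,-0.004],-1],[[4,10,60],[0,0,-0.004],-1],[[4,10,80],[0,0,-0.004],-1],[[4,10,100],[0,0,-0.004],-1],[[4,10,114],[0,0,-0.004],-1],[[4,10,114],[0,0,-0.004],-1],[[4,10,114],[0,0,-0.004],-1],[[4,10,114],[0,0,-0.004],1],[[4,10,114],[0,0,-0.004],1]]' --newtons 60

```text
clock: 2.75
tool_pos: [417.0, 379.7, 97.7]
tool_rot: [-0.99, 2.979, 0.001]
contact_force: [0.4, 0.6, 0.4]
gripper_width: 0.746
grasp_force: 0.0
```

Emit:
arm_command --plan '[[[0,0,0],[0,0,0],1],[[0,0,0],[0,0,0],1],[[0,0,0],[0,0,0],1],[[0,0,0],[0,0,0],1],[[0,0,0],[0,0,0],1],[[0,0,0],[0,0,0],1],[[0,0,0],[0,0,0],1],[[0,0,0],[0,0,0],1],[[0,0,0],[0,0,0],1],[[0,0,0],[0,0,0],1]]' --newtons 90

```text
clock: 3.58
tool_pos: [416.8, 379.4, 97.2]
tool_rot: [-0.991, 2.979, 0.0]
contact_force: [0.4, 0.2, 5.1]
gripper_width: 0.265
grasp_force: 88.4
```

```bash
python3 -c "
from m import *
go(416.5,379,96,216.7)"
```

```text
shift [ 0.5 -0.2  1.2] turn [-0.     0.002  0.002] | t 3.5833 pos [416.8 379.4  97.2] yaw [-1.4321e+02  1.1000e-01  2.0000e-02] q [ 0.6   0.38 -0.24  0.95 -0.   -0.05] F [0.4 0.2 5.1] w 0.265 g 88.4
```

Emit:
arm_command --plan '[[[0,0,-8],[0,0,0],1],[[0,0,-20],[0,0,0],1],[[0,0,-35],[0,0,0],1],[[0,0,-50],[0,0,0],1],[[0,0,-65],[0,0,0],1],[[0,0,-80],[0,0,0],1],[[0,0,-95],[0,0,0],1],[[0,0,-100],[0,0,0],1],[[0,0,-100],[0,0,0],1],[[0,0,-100],[0,0,0],1]]'

```text
clock: 4.42
tool_pos: [415.9, 379.0, 195.8]
tool_rot: [0.991, -2.98, 0.0]
contact_force: [-0.0, 0.0, -0.9]
gripper_width: 0.265
grasp_force: 88.1
```

```bash
python3 - <<'E'
from m import *
s=sense(); go(416.5,379,197,216.7,s)
a=cv2.imread("pics/side0.png"); C=cal("side")
h=cv2.cvtColor(a,cv2.COLOR_BGR2HSV)
for S in (1.,):
  # board: top-face outline at z=30, brightness split
  for v in (200,215,225):
    for ar,c,m in comps("side0",(35,150,v),(50,255,255),amin=2000):
        print("board",v,ar,rect(C,cv2.morphologyEx(m,cv2.MORPH_CLOSE,np.ones((15,15),np.uint8)),30))
d=eyes.capture("side"); cv2.imwrite("pics/s2.png",cv2.resize(d[120:384],(800,412)))
w=eyes.capture("wrist"); cv2.imwrite("pics/w2.png",w)
E
```

```text
shift [-0.5 -0.4 -1.2] turn [ 0.    -0.001  0.002] | t 4.4167 pos [415.9 379.  195.8] yaw [-1.432e+02 -4.000e-02 -0.000e+00] q [ 0.6   0.31 -0.09  1.17  0.   -0.05] F [-0.   0.  -0.9] w 0.265 g 88.1
board 200 5119 [[537.1, 163.9], [195.8, 179.4], 12.1]
board 215 4554 [[537.5, 163.9], [194.9, 177.1], 12.3]
board 225 4320 [[538.0, 164.1], [193.7, 174.7], 12.3]
```

View pics/s2.png

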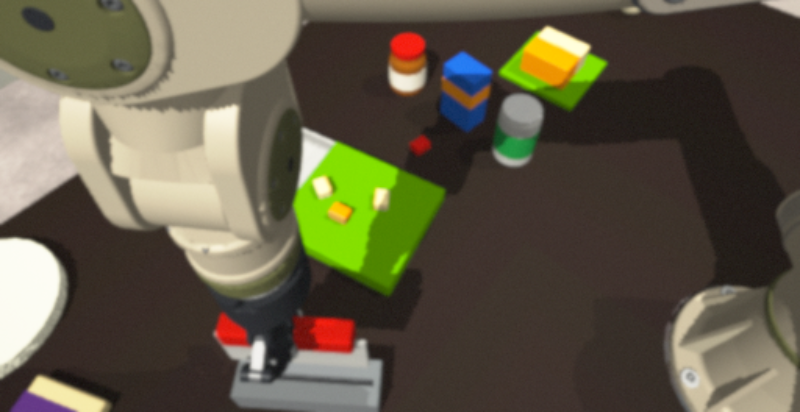

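The side picture shows the scraper gripped and clear of the stand, with the handle red at (285,335). The offcuts on the board are undisturbed at (322,187), (340,212) and (381,199).

```bash
python3 -c "
from m import *
go(459,147,195,282.2)"
```

```text
shift [ 1.039e+02 -2.116e+02  2.000e-01] turn [ 1.000e-03 -2.000e-03 -1.142e+00] | t 4.5167 pos [415.5 378.7 195. ] yaw [-1.4321e+02 -1.3000e-01 -0.0000e+00] q [ 0.6   0.31 -0.09  1.17 -0.   -0.05] F [ 0.1 -0.4 -2.2] w 0.266 g 88.1
```

Emit:
arm_command --plan '[[[21,-42,0],[0,0,-0.114],1],[[42,-84,0],[0,0,-0.228],1],[[62,-126,0],[0,0,-0.342],1],[[80,-160,0],[0,0,-0.456],1],[[90,-180,0],[0,0,-0.57],1],[[100,-200,0],[0,0,-0.684],1],[[104,-212,0],[0,0,-0.798],1],[[104,-212,0],[0,0,-0.912],1],[[104,-212,0],[0,0,-1.026],1],[[104,-212,0],[0,0,-1.142],1]]'

```text
clock: 5.35
tool_pos: [459.3, 146.3, 195.2]
tool_rot: [2.448, -1.966, -0.002]
contact_force: [0.1, 0.5, -3.1]
gripper_width: 0.268
grasp_force: 88.4
```

Emit:
arm_command --plan '[[[0,0,0],[0,0,0],1],[[0,0,0],[0,0,0],1],[[0,0,0],[0,0,0],1]]'

```text
clock: 5.6
tool_pos: [459.5, 147.1, 195.8]
tool_rot: [2.442, -1.975, -0.001]
contact_force: [0.2, 0.1, -2.1]
gripper_width: 0.267
grasp_force: 88.4
```

```bash
python3 - <<'E'
from m import *
s=sense(); go(459,147,120,282.2,s)
C=cal("wrist",s); w=eyes.capture("wrist"); cv2.imwrite("pics/w3.png",w)
for ar,c,m in comps("w3",(35,100,60),(55,255,255),amin=1000): print("green",ar,c,rect(C,m,30))
for nm,lo,hi in (("red",(0,150,60),(6,255,255)),):
  for ar,c,m in comps("w3",lo,hi,amin=200): print(nm,ar,c,rect(C,m,s["tool_pos"][2]-87.2+104))
E
```

```text
shift [-0.   0.4 75.8] turn [ 0.001  0.    -0.002] | t 5.6 pos [459.5 147.1 195.8] yaw [-7.793e+01  0.000e+00 -6.000e-02] q [ 0.14  0.16 -0.28  1.13 -0.   -1.64] F [ 0.2  0.1 -2.1] w 0.267 g 88.4
green 28437 [146.45781904 164.23631185] [[537.8, 163.7], [199.2, 179.6], 12.1]
red 411 [181.49391727   6.69586375] [[501.7, 55.5], [9.5, 4.9], 12.1]
red 13853 [253.99487476 230.97827185] [[463.4, 128.2], [23.4, 91.8], 12.2]
```

View pics/w3.png

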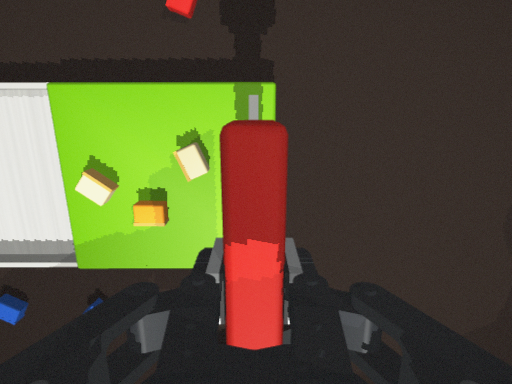

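The wrist picture shows the board with its right edge at column 275, the offcuts at (97,187), (150,213) and (192,161), and the blade over the near edge, parallel to it and centred.

Emit:
arm_command --plan '[[[0,0,20],[0,0,0],1],[[0,0,40],[0,0,0],1],[[0,0,58],[0,0,0],1],[[0,0,70],[0,0,0],1],[[0,0,75],[0,0,0],1],[[0,0,75],[0,0,0],1],[[0,0,75],[0,0,0],1],[[0,0,75],[0,0,0],1]]'

```text
clock: 6.32
tool_pos: [460.6, 147.2, 122.2]
tool_rot: [-2.444, 1.972, -0.002]
contact_force: [-0.4, 1.1, -1.4]
gripper_width: 0.269
grasp_force: 88.6
```

```bash
python3 - <<'E'
from m import *
go(537.8+120*.9776,163.7+120*.2105,120,282.15)
E
```

```text
shift [   0.4 -199.     2.6] turn [-0.002 -0.     0.001] | t 6.3167 pos [460.6 147.2 122.2] yaw [-7.779e+01 -1.000e-02  1.000e-01] q [ 0.14  0.22 -0.41  0.95 -0.   -1.64] F [-0.4  1.1 -1.4] w 0.269 g 88.6
```

Emit:
arm_command --plan '[[[0,-8,2],[0,0,0],1],[[0,-18,2],[0,0,0],1],[[0,-28,2],[0,0,0],1],[[0,-38,2],[0,0,0],1],[[0,-48,2],[0,0,0],1],[[0,-58,2],[0,0,0],1],[[0,-68,2],[0,0,0],1],[[0,-78,2],[0,0,0],1],[[0,-88,2],[0,0,0],1],[[0,-98,2],[0,0,0],1]]'

```text
clock: 7.15
tool_pos: [556.9, 168.1, 119.0]
tool_rot: [2.445, -1.972, -0.0]
contact_force: [-0.6, -0.7, -2.2]
gripper_width: 0.269
grasp_force: 88.5
```

```bash
python3 - <<'E'
from m import *
go(537.8+120*.9776,163.7+120*.2105,120,282.15)
E
```

```text
shift [   0.4 -100.4   -1. ] turn [ 0.    -0.     0.001] | t 7.15 pos [556.9 168.1 119. ] yaw [-7.778e+01 -0.000e+00 -1.000e-02] q [ 0.16  0.39 -0.16  1.01 -0.   -1.63] F [-0.6 -0.7 -2.2] w 0.269 g 88.5
```

Emit:
arm_command --plan '[[[0,-10,0],[0,0,0],1],[[0,-20,0],[0,0,0],1],[[0,-30,0],[0,0,0],1],[[0,-40,0],[0,0,0],1],[[0,-50,0],[0,0,0],1],[[0,-60,0],[0,0,0],1],[[0,-70,0],[0,0,0],1],[[0,-80,0],[0,0,0],1],[[0,-90,0],[0,0,0],1],[[0,-100,0],[0,0,0],1]]'

```text
clock: 7.98
tool_pos: [654.5, 189.2, 118.7]
tool_rot: [2.445, -1.972, -0.0]
contact_force: [-0.1, -0.1, -1.1]
gripper_width: 0.267
grasp_force: 88.4
```

Emit:
arm_command --plan '[[[0,-8,0],[0,0,0],1],[[0,-8,0],[0,0,0],1],[[0,-8,0],[0,0,0],1],[[0,-8,-20],[0,0,0],1],[[0,-8,-40],[0,0,0],1],[[0,-8,-65],[0,0,0],1],[[0,-8,-90],[0,0,0],1],[[0,-8,-115],[0,0,0],1],[[0,-8,-140],[0,0,0],1],[[0,-8,-140],[0,0,0],1]]'

```text
clock: 8.82
tool_pos: [662.7, 191.0, 265.6]
tool_rot: [-2.44, 1.968, -0.009]
contact_force: [0.8, 0.4, -1.3]
gripper_width: 0.268
grasp_force: 88.8
```

```bash
python3 - <<'E'
from m import *
s=sense(); go(540,60,260,200,s)
w=eyes.capture("wrist"); C=cal("wrist",s)
d=eyes.capture("side"); q=eyes.capture("scene")
cv2.imwrite("pics/w4.png",w); cv2.imwrite("pics/s4.png",d); cv2.imwrite("pics/q4.png",q)
cv2.imwrite("pics/all4.png",np.hstack([cv2.resize(w,(400,300)),cv2.resize(q[120:300,200:440],(400,300))]))
E
```

```text
shift [102.  147.7   4.4] turn [-0.008  0.006  1.435] | t 8.8167 pos [662.7 191.  265.6] yaw [-7.777e+01 -3.000e-02  5.000e-01] q [ 0.16  0.54  0.44  1.46 -0.   -1.62] F [ 0.8  0.4 -1.3] w 0.268 g 88.8
```

View pics/all4.png

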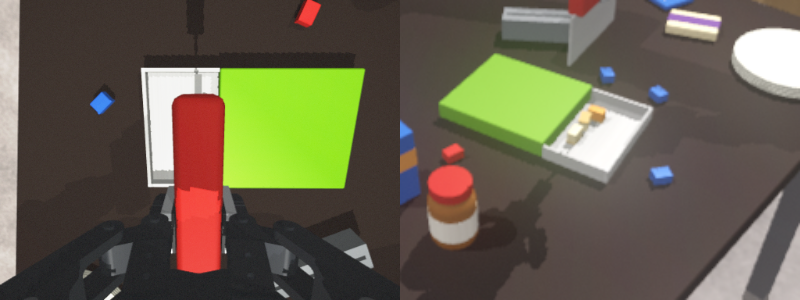

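The wrist and scene crops show the green board empty and the three offcuts lying in the tray at (575,133), (586,118) and (596,112).

```bash
python3 - <<'E'
from m import *
s=sense(); go(475,-205,255,182.3,s)
for n,z in(("scene",12),("side",12)):
    C=cal(n)
    M=sum(m for a,c,m in comps(n+"0",(35,150,120),(50,255,255)) if onz(C,c,12)[1]<-200)
    P=np.array([onz(C,(u,v),12)[:2] for v,u in np.argwhere(M)],np.float32); print(n,cv2.minAreaRect(P))
E
```

```text
shift [347.3 265.4   3.8] turn [ 0.    -0.     1.744] | t 8.9667 pos [660.8 190.7 258.7] yaw [-7.777e+01  0.000e+00 -3.000e-02] q [ 0.16  0.55  0.43  1.45 -0.   -1.62] F [-0.7 -0.3 -2. ] w 0.271 g 88.8
scene ((482.3328857421875, -311.829345703125), (152.99771118164062, 150.00518798828125), 2.06290340423584)
side ((478.4476623535156, -309.4122619628906), (155.4503631591797, 162.71456909179688), 2.7008893489837646)
```

Emit:
arm_command --plan '[[[20,15,0],[0,0,0.12],1],[[45,35,0],[0,0,0.24],1],[[70,54,0],[0,0,0.36],1],[[96,73,0],[0,0,0.48],1],[[122,93,0],[0,0,0.6],1],[[148,113,0],[0,0,0.72],1],[[174,133,0],[0,0,0.84],1],[[200,153,0],[0,0,0.96],1],[[226,173,0],[0,0,1.08],1],[[250,191,0],[0,0,1.2],1]]'

```text
clock: 9.8
tool_pos: [525.1, -95.1, 257.1]
tool_rot: [0.895, -3.008, -0.003]
contact_force: [2.1, 0.3, -1.1]
gripper_width: 0.269
grasp_force: 88.9
```

```bash
python3 - <<'E'
from m import *
s=sense(); go(475,-205,255,182.3,s)
E
```

```text
shift [102.  -64.7   2.2] turn [ 0.002 -0.003  0.538] | t 9.8 pos [525.1 -95.1 257.1] yaw [-1.4688e+02 -1.4000e-01 -1.6000e-01] q [-0.33  0.23 -0.04  1.3  -0.   -0.91] F [ 2.1  0.3 -1.1] w 0.269 g 88.9
```

Emit:
arm_command --plan '[[[21,-13,0],[0,0,0.11],1],[[42,-26,0],[0,0,0.22],1],[[63,-39,0],[0,0,0.33],1],[[84,-52,0],[0,0,0.43],1],[[102,-65,2],[0,0,0.538],1],[[102,-65,2],[0,0,0.538],1],[[102,-65,2],[0,0,0.538],1],[[102,-65,2],[0,0,0.538],1],[[102,-65,2],[0,0,0.538],1],[[102,-65,2],[0,0,0.538],1]]'

```text
clock: 10.63
tool_pos: [478.3, -203.6, 256.9]
tool_rot: [0.076, -3.14, -0.001]
contact_force: [-0.8, -0.5, -2.0]
gripper_width: 0.266
grasp_force: 88.7
```

```bash
python3 - <<'E'
from m import *
s=sense(); go(475,-205,255,182.3,s)
w=eyes.capture("wrist"); C=cal("wrist",s); cv2.imwrite("pics/w5.png",w)
for nm,lo,hi,z in (("green",(35,100,60),(55,255,255),12),("orange",(8,120,100),(24,255,255),62),("pale",(15,20,120),(34,119,255),62)):
    for a,c,m in comps("w5",lo,hi,amin=300): print(nm,a,np.round(c),rect(C,m,z))
d=eyes.capture("side"); cv2.imwrite("pics/s5.png",d)
cv2.imwrite("pics/all5.png",np.hstack([cv2.resize(w,(400,300)),cv2.resize(d[180:330,120:320],(400,300))]))
E
```

```text
shift [ 3.4 -1.2  1.9] turn [ 0.001 -0.     0.008] | t 10.6333 pos [ 478.3 -203.6  256.9] yaw [-1.7723e+02 -3.0000e-02 -3.0000e-02] q [-0.56  0.2  -0.08  1.29  0.   -0.61] F [-0.8 -0.5 -2. ] w 0.266 g 88.7
green 7787 [162. 147.] [[478.9, -310.1], [150.5, 151.6], 2.0]
green 6921 [489. 236.] [[559.5, 96.0], [219.4, 58.9], 15.4]
orange 3111 [169. 170.] [[478.3, -284.8], [92.2, 57.1], 1.3]
orange 857 [337. 230.] [[537.8, -113.8], [52.5, 86.5], 47.9]
pale 2978 [130. 170.] [[479.2, -324.5], [92.2, 46.8], 1.2]
```

View pics/all5.png

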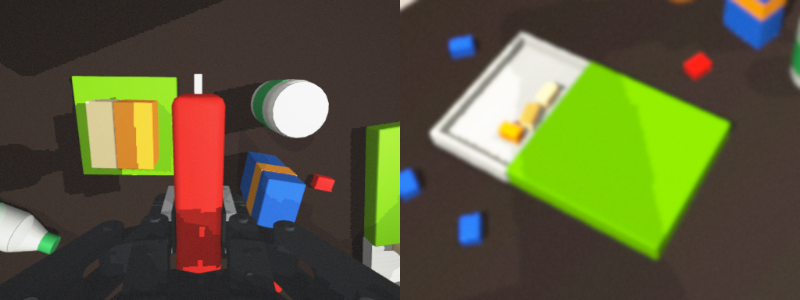

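The left crop shows the cheese at (122,135), with the seam around column 114, and the can and carton still standing. The right crop confirms the three offcuts in the tray.

```bash
python3 - <<'E'
from m import *
w=cv2.imread("pics/w5.png"); h=cv2.cvtColor(w,cv2.COLOR_BGR2HSV)
for r in (160,190): print(r,[(c,*h[r,c].tolist()) for c in range(100,212,3)])
C=cal("wrist"); print(np.round(-C[1].T@C[2]))
for uv in ((146,135),(146,170),(146,205)): print(onz(C,uv,62))
cv2.imwrite("pics/c5.png",cv2.resize(w[90:230,80:240],(800,600)))
E
```

```text
160 [(100, 43, 199, 149), (103, 44, 207, 150), (106, 44, 208, 152), (109, 44, 199, 154), (112, 29, 85, 187), (115, 25, 75, 218), (118, 23, 77, 221), (121, 24, 78, 218), (124, 24, 77, 219), (127, 24, 76, 219), (130, 25, 75, 218), (133, 24, 77, 218), (136, 24, 76, 219), (139, 25, 76, 219), (142, 24, 78, 219), (145, 23, 76, 182), (148, 16, 203, 216), (151, 16, 203, 217), (154, 16, 203, 217), (157, 16, 201, 217), (160, 16, 199, 217), (163, 16, 197, 219), (166, 16, 198, 219), (169, 17, 199, 218), (172, 26, 188, 247), (175, 26, 189, 247), (178, 26, 185, 247), (181, 26, 188, 247), (184, 26, 187, 247), (187, 26, 185, 247), (190, 26, 187, 247), (193, 26, 183, 247), (196, 17, 200, 228), (199, 17, 205, 226), (202, 24, 200, 203), (205, 43, 213, 214), (208, 44, 214, 214), (211, 43, 214, 214)]
190 [(100, 4, 41, 44), (103, 44, 188, 129), (106, 44, 214, 148), (109, 44, 210, 148), (112, 43, 208, 148), (115, 29, 85, 189), (118, 23, 75, 219), (121, 24, 76, 217), (124, 24, 77, 218), (127, 25, 77, 219), (130, 24, 77, 219), (133, 24, 77, 218), (136, 23, 78, 219), (139, 24, 78, 218), (142, 24, 77, 219), (145, 24, 75, 219), (148, 18, 128, 167), (151, 17, 202, 216), (154, 16, 196, 217), (157, 16, 202, 215), (160, 16, 201, 217), (163, 16, 201, 217), (166, 16, 196, 217), (169, 16, 202, 216), (172, 16, 202, 217), (175, 22, 193, 247), (178, 25, 187, 247), (181, 25, 188, 247), (184, 25, 190, 247), (187, 26, 188, 247), (190, 25, 192, 247), (193, 25, 189, 247), (196, 18, 205, 242), (199, 17, 206, 227), (202, 17, 209, 225), (205, 43, 213, 214), (208, 44, 214, 213), (211, 43, 219, 213)]
[ 408. -207.  383.]
[ 441.12259723 -312.66430131   62.        ]
[ 476.56403085 -314.28670713   62.        ]
[ 514.26806528 -316.01268824   62.        ]
```

View pics/c5.png

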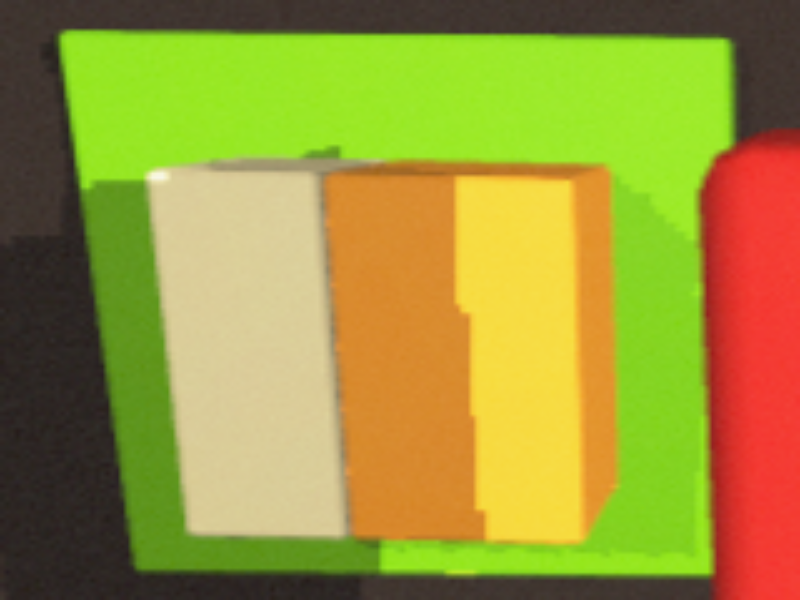

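The crop shows the top of the block clearly. The seam runs from (145,130) to (150,215) in full-image pixels, and the top's corners are about (110,131), (195,131), (118,215) and (197,216).

```bash
python3 - <<'E'
from m import *
C=cal("wrist")
P=[onz(C,u,62)[:2] for u in ((145,130.2),(149.8,215.3),(110.5,131.5),(195,131.5),(117.6,214.8),(197,216))]
print(np.round(P,1)); d=P[1]-P[0]; print("len",np.linalg.norm(d),"yaw",np.degrees(np.arctan2(d[1],d[0])),"mid",(P[0]+P[1])/2)
print("widths",np.linalg.norm(P[2]-P[3]),np.linalg.norm(P[4]-P[5]))
a=np.radians(2); print("from board:",478.9+7.5*-np.sin(a)*-1,-310.1-7.5)
go(478,-315,255,182)
E
```

```text
[[ 436.5 -313.4]
 [ 525.6 -312.5]
 [ 439.4 -347.6]
 [ 435.4 -264. ]
 [ 526.7 -346.8]
 [ 524.  -262.2]]
len 89.16311411433604 yaw 0.6092924592522474 mid [ 481.05358936 -312.96407665]
widths 83.74180212632618 84.66321807021228
from board: 479.16174622526876 -317.6
shift [   5.8 -111.1    2.2] turn [0.    0.    0.013] | t 10.7333 pos [ 478.5 -203.8  257.2] yaw [-1.7725e+02  0.0000e+00 -1.0000e-02] q [-0.56  0.2  -0.08  1.29  0.   -0.61] F [ 0.9 -0.5 -0.6] w 0.266 g 88.7
```

```bash
python3 -c "
from m import *
go(480.5,-313.5,200,181)"
```

```text
shift [   3.3 -109.7   57.2] turn [0.    0.    0.031] | t 10.7333 pos [ 478.5 -203.8  257.2] yaw [-1.7725e+02  0.0000e+00 -1.0000e-02] q [-0.56  0.2  -0.08  1.29  0.   -0.61] F [ 0.9 -0.5 -0.6] w 0.266 g 88.7
```

Emit:
arm_command --plan '[[[1,-20,5],[0,0,0.01],1],[[2,-45,15],[0,0,0.02],1],[[3,-70,30],[0,0,0.031],1],[[3,-95,45],[0,0,0.031],1],[[3,-110,57],[0,0,0.031],1],[[3,-110,57],[0,0,0.031],1],[[3,-110,57],[0,0,0.031],1],[[3,-110,57],[0,0,0.031],1],[[3,-110,57],[0,0,0.031],1],[[3,-110,57],[0,0,0.031],1]]'

```text
clock: 11.57
tool_pos: [480.8, -313.8, 201.4]
tool_rot: [-0.026, 3.14, -0.001]
contact_force: [1.0, 1.2, -1.2]
gripper_width: 0.267
grasp_force: 88.7
```

```bash
python3 - <<'E'
from m import *
s=sense(); go(480.5,-313.5,161,181,s)
w=eyes.capture("wrist"); q=eyes.capture("scene")
cv2.imwrite("pics/w6.png",w); cv2.imwrite("pics/q6.png",q)
cv2.imwrite("pics/all6.png",np.hstack([cv2.resize(w,(400,300)),cv2.resize(q[180:300,40:200],(400,300))]))
C=cal("scene"); K=cal("wrist",s)
p=np.array(s["tool_pos"]); t=np.radians(1)
for e in (-75,75):
    X=[p[0]+e*np.cos(t),p[1]+e*np.sin(t),p[2]-87.2]; print(e,np.round(X),"scene crop",np.round((proj(C,X)-[40,180])*2.5)+[400,0],"wrist",proj(K,X))
for X in ((436,-313.8,62),(525.5,-312.5,62)): print("seam",np.round((proj(C,X)-[40,180])*2.5)+[400,0])
E
```

```text
shift [ 0.3  0.3 40.4] turn [-0.001  0.001 -0.001] | t 11.5667 pos [ 480.8 -313.8  201.4] yaw [-1.7905e+02  7.0000e-02  5.0000e-02] q [-0.72  0.33 -0.05  1.19  0.   -0.73] F [ 1.   1.2 -1.2] w 0.267 g 88.7
-75 [ 406. -315.  114.] scene crop [492.  86.] wrist [253.54560265  98.17058525]
75 [ 556. -312.  114.] scene crop [581. 172.] wrist [253.79910239 302.10156117]
seam [527. 144.]
seam [579. 196.]
```

View pics/all6.png

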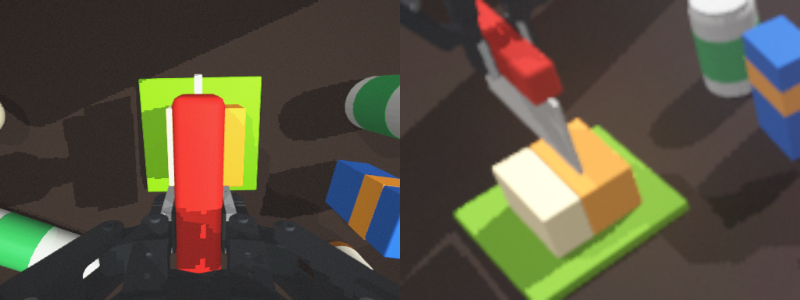

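The left crop shows the blade centred over the block, with pale cheese left and orange right. The right crop shows the blade's near corner at (581,172) hanging over the seam, which runs (525,150) to (581,203).

Emit:
arm_command --plan '[[[0,0,7],[0,0,0],1],[[0,0,14],[0,0,0],1],[[0,0,21],[0,0,0],1],[[0,0,27],[0,0,0],1],[[0,0,27],[0,0,0],1],[[0,0,27],[0,0,0],1],[[0,0,27],[0,0,0],1]]'

```text
clock: 12.25
tool_pos: [480.3, -314.6, 173.2]
tool_rot: [0.024, -3.141, -0.0]
contact_force: [0.7, -0.3, -0.9]
gripper_width: 0.264
grasp_force: 88.7
```

```bash
python3 - <<'E'
from m import *
s=sense(); go(480.5,-313.5,160,181,s)
q=eyes.capture("scene"); d=eyes.capture("side"); cv2.imwrite("pics/q7.png",q)
C=cal("scene"); p=np.array(s["tool_pos"]); t=np.radians(1)
for e in (-75,75):
    X=[p[0]+e*np.cos(t),p[1]+e*np.sin(t),p[2]-87.2]; print(e,np.round(X,1),(np.round(proj(C,X),1)-[70,200])*8)
# seam: pale->orange transition in rows, start-of-episode picture (unobstructed)
im=cv2.imread("pics/scene0.png"); h=cv2.cvtColor(im,cv2.COLOR_BGR2HSV)
pale=cv2.inRange(h,(10,15,120),(40,115,255)); org=cv2.inRange(h,(8,116,100),(24,255,255))
k=np.ones((3,3),np.uint8); b=cv2.dilate(pale,k)&cv2.dilate(org,k); b[:220]=0; b[:,150:]=0
pts=np.argwhere(b)[:,::-1]; W=np.array([onz(C,u,62) for u in pts])
sel=(W[:,0]>445)&(W[:,0]<520); f=np.polyfit(W[sel,0]-480,W[sel,1],1); print("scene seam y at x=480:",f[1],"yaw",np.degrees(f[0]),sel.sum(),"std",np.std(W[sel,1]-np.polyval(f,W[sel,0]-480)))
cv2.imwrite("pics/c7.png",np.vstack([cv2.resize(q[200:270,70:170],(800,560),interpolation=cv2.INTER_CUBIC)]))
E
```

```text
shift [-0.2  1.1 13.2] turn [ 0.    -0.    -0.002] | t 12.25 pos [ 480.3 -314.6  173.2] yaw [-1.7913e+02 -0.0000e+00 -1.0000e-02] q [-0.72  0.34 -0.1   1.13  0.   -0.73] F [ 0.7 -0.3 -0.9] w 0.264 g 88.7
-75 [ 405.3 -315.9   86. ] [ 81.6 189.6]
75 [ 555.3 -313.3   86. ] [363.2 466.4]
scene seam y at x=480: -312.7057431318153 yaw 0.9539712974739464 70 std 1.6833264038863573
```

View pics/c7.png

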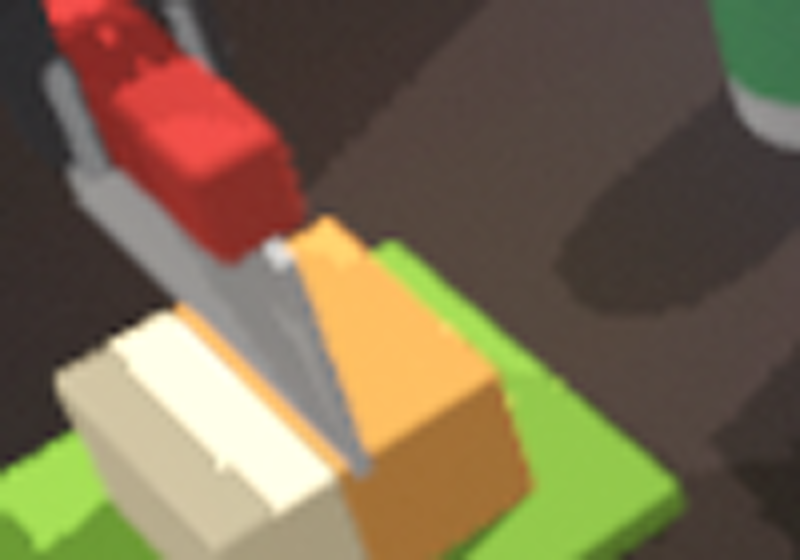

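The crop shows the blade's near corner at (363,470), within 1 px of my prediction, and the edge parallel to the seam. Both cameras put the seam at y ≈ -313, so I lower the last 12 mm.

Emit:
arm_command --plan '[[[0,1,4],[0,0,0],1],[[0,1,8],[0,0,0],1],[[0,1,12],[0,0,0],1],[[0,1,12],[0,0,0],1],[[0,1,12],[0,0,0],1],[[0,1,12],[0,0,0],1],[[0,1,12],[0,0,0],1],[[0,1,12],[0,0,0],1],[[0,1,12],[0,0,0],1],[[0,1,12],[0,0,0],1]]'

```text
clock: 13.18
tool_pos: [480.4, -313.7, 161.5]
tool_rot: [-0.024, 3.141, -0.0]
contact_force: [-0.2, 0.8, -1.7]
gripper_width: 0.269
grasp_force: 88.7
```

```bash
python3 - <<'E'
from m import *
s=sense(); go(480.5,-313,160,181,s)
ok=abs(s["tool_pos"][1]+313)<3 and 156<s["tool_pos"][2]<165 and s["grasp_force"]>50
print(ok)
if ok: print(job.finish_job())
E
```

```text
shift [-0.1  0.7  1.5] turn [-0.     0.    -0.002] | t 13.1833 pos [ 480.4 -313.7  161.5] yaw [-1.7913e+02  2.0000e-02  1.0000e-02] q [-0.72  0.35 -0.12  1.1   0.   -0.73] F [-0.2  0.8 -1.7] w 0.269 g 88.7
True
the job is handed in; nothing more can be done
None
```

I handed the job in at about 13 s: the pictures showed all three offcuts in the tray, and the scraper is held level about 12 mm above the cheese, within about 1 mm of the measured seam; the hand-in gave no verdict.

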